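# Put the spirit level back on its leaning rest

## Robot

A 7-joint arm with a two-finger parallel gripper is mounted at the origin on a cart in front of the work surface, level with it; the furniture and walls round the work are solid. World frame = base frame: x ahead of the robot, y to its left, z up, the work surface at z = 0. Lengths are in m, angles in rad, forces in N, time in s.
With the tool pointing down it reaches from about 0.4 to 0.875 m from the base axis. Payload 4.4 kg.
Tool frame: the origin (TCP) lies between the finger pads; the fingertips stand 22 mm ahead of it and the grasp point (between the pads) lies 3 mm ahead of it; z points along the fingers, y is the direction in which the jaws open and shut (so a half turn about z gives the same grasp; the last joint's range is limited). The gripper opens to 85 mm and grips with 20 to 120 N. Pads are 22 mm wide; open, the fingers measure 114 mm over their backs; the gripper's body (76 mm by 85 mm) begins 54 mm behind the grasp point. The pads swing forward as they close: fully open they stand 13 mm farther back than shut.
Start: joints at [1.118, 0.628, 0.038, 1.517, -0.027, 0.996, -0.02], TCP at [0.245, -0.602, 0.222] pointing down, gripper open.
Joint ranges: [-3.06, 3.06], [-0.37, 2.12], [-1.25, 1.32], [0.18, 2.47], [-1.1, 4.24], [0.23, 1.98], [-2.94, 2.94]. Speed limits (rad/s): [2.57, 2.57, 3.14, 3.14, 3.14, 3.14, 3.14].

## Interface

Orientations are given as a unit quaternion [x, y, z, w].
In Python, from cell import robot gives the robot as it stands. The module is installed in compiled form; this text tells all that it offers.
- The arm moves only by the tool play_rows, never from a script. Its argument "increments" is a list of rows, each a list of 3 entries, a list of its own where there are three numbers: the opening in per cent of the stroke, from 0 (shut) to 100 (fully open), then the shift along the world's x, y, z in cm, then the turn about the world's z in rad. A call has exactly 5 rows; each row is the pose to reach, as a shift and turn from the pose measured when the call began; what a row does not reach only later rows make up. A row lasts 1/8 s, in which the tool goes at most 62.5 mm and 10.7 degrees, less where a joint would pass 70% of its speed; a pose out of reach is approached as far as the arm can. A call with a gripper value outside its range is refused whole. The fingers move at their own pace and stop on an object; "newtons" is the grip in N (left out, the last holds). Time passes only in rows, so rows that repeat a pose let the fingers close, or fill a call up. It gives the time, the measured TCP pose, the force and the opening at its end, in the units of the state.
- robot.read_state(): the state, without advancing time (a new reading comes with each control period).
- robot.read_camera(name): name is "scene" or "side" or "wrist"; returns (picture, depth): 384x512x3 uint8, red, green, blue; 384x512 float32, m along the optical axis (not along the pixel's ray), 0 where there is no reading.
- robot.camera_info(name): a dict with "camera_matrix" (3x3 intrinsics, pixels), "k1" (the pictures are not rectified: a ray, as slopes to the right and down, at radius r is drawn at 1 + k1 r^2 times it, then the intrinsics apply), "R" (3x3) and "t" (3): a world point X has camera coordinates R X + t. Camera axes: x right, y down, z forward; pixel columns grow to the right and rows downward; lengths in m; the calibration is good to about 2 mm. A picture is of the moment at which its call begins: read the wrist's pose just before it. camera_info takes no time and is no camera call; for the wrist camera it gives the pose at the moment of the call.
- robot.job_done(): hands the job in, once; it reports no verdict.
Trained networks look in the newest picture that a camera, given by its name, has taken for a name from the list of things; names that differ only in an ending like _2 or _b are one class to them, and where a whole thing is asked for, a point or a joint stands for the part that bears it (a point fixed in the world has none). Each returns a list of dicts, best first, with "confidence" (0 to 1); they miss things now and then, are a little off and sometimes report something else, mostly with a low value. They report only what shows in the picture. A call takes as long as a camera call.
- robot.spot_in(camera, label): "point" ([column, row] in pixels, amid what is visible of it).
- robot.mark_of(camera, label): "point" ([column, row] in pixels: a listed point, or the origin of a listed thing).
The state is a dict: "time_s": time; "joints": joint angles; "joint_vel": joint speeds; "joint_efforts": joint torques, N m; "eef_pos": TCP position; "orientation": TCP orientation; "wrist_force": force on the tool from outside, world axes, zero at the start; "wrist_torque": the same for the moment, N m; "width": finger opening in m.
Only numpy, scipy, OpenCV 4.12 (cv2) and the standard library are available. Lean on these libraries where they do the work, as an engineer would, in place of code of your own. Each camera call takes 0.05 s, during which the arm holds its last target. There are 200 camera calls.

## Task

The analyser has been levelled; put the spirit level back on its leaning rest. Lean it lengthwise: its foot down on the base plate and up against the front stop, its upper end against the white backboard, pointing straight at the board and roughly in the middle of it; either end may be up. Take the level with the green bubble windows, not the plain profile offcut.

Things in the scene. Friction and masses are not known exactly. Their poses are not given: they have to be found in the camera images.
- level: Spirit level: aluminium bar 220 long x 28 wide x 34 high mm, 0.25 kg, black end caps, green window in the middle of the top and two small round ones in each side. Starts flat on the worktop, on its 28 mm wide underside. Origin at the bar's centre; x along its length, y across the width, z up through the top window. Its two ends are alike.
- rest: Fixed leaning rest, 130 mm wide, sides open: dark base plate 4 mm thick, grey front stop bar 14 thick, its top 34 mm above the worktop, white backboard 12 thick, its top at 190 mm. Origin on the worktop midway between the inner faces of stop (x = -92 mm) and board (x = +92). x: horizontal, from stop to board, away from the robot; z up. Fully home, the spirit level rises about 43 degrees.
- offcut: Plain aluminium profile offcut, a bystander of the same size as the spirit level (220 x 28 x 34 mm) with a dark groove along top and sides, no black ends and no green windows. Origin at its centre, x along its length, z up.

How it is judged:
By the outcome, as a careful person would: the job done as asked, in the order asked, and still so for the second after the job is handed in, with the robot touching nothing.
It also fails if it takes over 38 s, if anything falls off the work surface, if the arm or the gripper's body presses on something with over 40 N, if the wrist force passes 120 N, or if a joint passes its speed limit or range.

## Working session

There is one attempt and no reset: what is moved stays moved. The work goes in short steps, Python scripts to look and compute and a tool call to move; the robot and the scene stay as the last step left them, time stands still between calls to the robot, and variables do not carry over. Pictures are saved under pics/ and viewed, about 8 in all and at most 12, crops included, and the job is handed in when it is done.

Besides the shell and the picture viewer there is one more tool, called after "Call:" by a JSON object that holds its "name" and its "arguments", one argument or row to a line. play_rows: Moves the arm, as the interface text tells. Its arguments: {"type":"object","properties":{"increments":{"type":"array"},"newtons":{"type":"number"}},"required":["increments"]}

```bash
mkdir -p pics
cat > h.py <<'E'
import numpy as np, cv2
from cell import robot
def cloud(name):
    i=robot.camera_info(name); im,d=robot.read_camera(name)
    K=np.array(i["camera_matrix"]);v,u=np.mgrid[:384,:512].astype(float)
    p=cv2.undistortPoints(np.stack([u,v],-1).reshape(-1,1,2),K,np.array([i["k1"],0,0,0.])).reshape(384,512,2)
    P=np.dstack([p[...,0]*d,p[...,1]*d,d]); X=(P-np.array(i["t"]))@np.array(i["R"]); X[d==0]=np.nan
    return im,d,X
def save(n,im): cv2.imwrite("pics/"+n,im[...,::-1])
E
python3 - <<'E'
from h import *
for c in ["scene","side"]:
    im,d,X=cloud(c); save(c+"1.png",im); np.save(c+".npy",X)
    for l in ["level","offcut","rest"]:
        for r in robot.mark_of(c,l)[:2]:
            u,v=map(int,np.round(r["point"])); print(c,l,r, X[min(v,383),min(u,511)].round(3))
print(robot.read_state())
E
```

```text
scene level {'point': [337.1, 179.2], 'confidence': 0.88} [ 0.501 -0.286  0.029]
scene offcut {'point': [149.0, 237.6], 'confidence': 0.78} [0.481 0.336 0.037]
scene rest {'point': [254.8, 189.6], 'confidence': 0.88} [ 0.59  -0.029  0.007]
side level {'point': [161.2, 215.2], 'confidence': 0.56} [ 0.529 -0.3    0.039]
side offcut {'point': [354.5, 157.6], 'confidence': 0.88} [0.511 0.333 0.031]
side rest {'point': [255.6, 222.8], 'confidence': 0.89} [ 0.621 -0.033  0.002]
{'time_s': 0.4, 'joints': array([ 1.11816634,  0.62854173,  0.03849313,  1.51753638, -0.02702224,
        0.99628941, -0.01996168]), 'joint_vel': array([-2.35373847e-04, -3.44531984e-04, -2.37640829e-03,  1.82636497e-04,
       -5.10772271e-05, -1.38375032e-03, -7.01484487e-04]), 'joint_efforts': array([-1.43745558e-03, -5.62661076e+01,  1.22374054e+00, -1.93474925e+01,
        1.09192083e-02,  4.28883170e-03, -7.08099128e-05]), 'eef_pos': array([ 0.24521786, -0.60188808,  0.22157765]), 'orientation': array([ 9.81353195e-01,  1.92213136e-01, -2.47555321e-06, -1.30732903e-04]), 'wrist_force': array([ 0.43536457, -0.05202103, -0.50737781]), 'wrist_torque': array([-0.03119174,  0.03498418,  0.07349326]), 'width': 0.08522961509351754}
```

View pics/scene1.png

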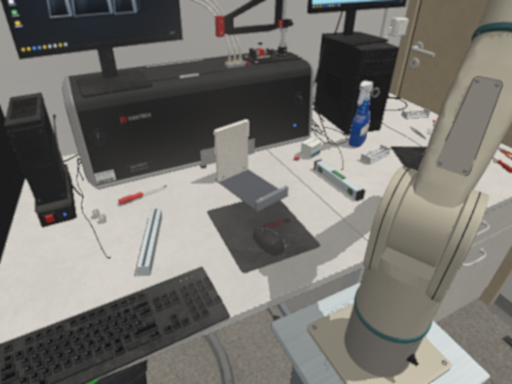

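View pics/side1.png

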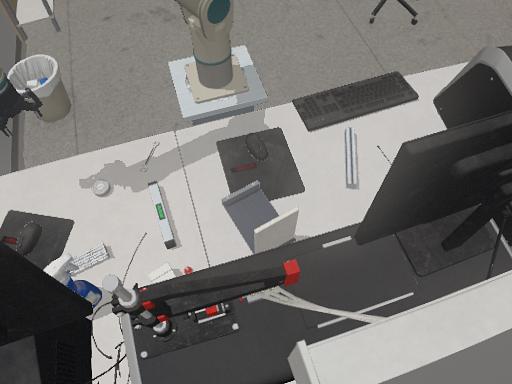

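Scene: level with green window at (337,179), rest at (250,185), offcut at (149,238). The side picture agrees: level (161,215), rest (256,223), offcut (350,157). Next I fit the poses from depth.

Run:
```python
from h import *
for c in ["scene","side"]:
    X=np.load(c+".npy").reshape(-1,3); X=X[~np.isnan(X[:,0])]
    def sel(cx,cy,r,z0,z1):
        return X[(np.hypot(X[:,0]-cx,X[:,1]-cy)<r)&(X[:,2]>z0)&(X[:,2]<z1)]
    for n,P in [("level",sel(.52,-.295,.15,.022,.05)),("board",sel(.66,-.03,.16,.06,.2)),("stop",sel(.55,-.03,.09,.024,.045)),("plate",sel(.61,-.03,.05,.002,.012)),("table",sel(.52,-.2,.05,-.03,.03))]:
        if len(P)<5: print(c,n,len(P));continue
        (x,y),(w,h),a=cv2.minAreaRect(P[:,:2].astype(np.float32))
        print(c,n,len(P),"rect",np.round([x,y,w,h,a],3),"med",np.median(P,0).round(3),"z",np.percentile(P[:,2],[2,98]).round(3),cv2.boxPoints(((x,y),(w,h),a)).round(3).tolist())
```

```text
scene level 489 rect [ 0.511 -0.293  0.221  0.034  3.199] med [ 0.495 -0.29   0.035] z [0.023 0.039] [[0.39899998903274536, -0.28200000524520874], [0.4009999930858612, -0.31700000166893005], [0.621999979019165, -0.30399999022483826], [0.6200000047683716, -0.27000001072883606]]
scene board 2343 rect [ 0.761 -0.025  0.113  0.213 13.72 ] med [0.714 0.001 0.145] z [0.064 0.196] [[0.6809999942779541, 0.06499999761581421], [0.7310000061988831, -0.1420000046491623], [0.8410000205039978, -0.11500000208616257], [0.7900000214576721, 0.09200000017881393]]
scene stop 200 rect [ 0.515 -0.048  0.018  0.131 13.827] med [ 0.511 -0.045  0.034] z [0.025 0.038] [[0.4909999966621399, 0.013000000268220901], [0.5220000147819519, -0.11400000005960464], [0.5400000214576721, -0.10999999940395355], [0.5080000162124634, 0.017999999225139618]]
scene plate 413 rect [ 6.1000e-01 -2.9000e-02  9.6000e-02  9.8000e-02  6.1439e+01] med [ 0.608 -0.029  0.006] z [0.003 0.008] [[0.5440000295639038, -0.04800000041723251], [0.6299999952316284, -0.0949999988079071], [0.6759999990463257, -0.010999999940395355], [0.5899999737
[... 1009 characters left out ...]
8999999612569809], [0.5260000228881836, -0.11599999666213989], [0.5419999957084656, -0.11299999803304672], [0.5120000243186951, 0.013000000268220901]]
side plate 505 rect [ 0.601 -0.033  0.08   0.096 20.977] med [ 0.604 -0.033  0.004] z [0.002 0.008] [[0.546999990940094, -0.003000000026077032], [0.5809999704360962, -0.09200000017881393], [0.656000018119812, -0.06400000303983688], [0.621999979019165, 0.026000000536441803]]
side table 706 rect [ 0.52  -0.201  0.097  0.099 76.909] med [ 0.52  -0.199  0.001] z [-0.005  0.005] [[0.460999995470047, -0.2370000034570694], [0.5569999814033508, -0.2590000033378601], [0.5789999961853027, -0.16500000655651093], [0.4830000102519989, -0.1420000046491623]]
```

Call:
{"name": "play_rows", "arguments": {
  "increments": [
    [100,[6,5,0],-0.1],
    [100,[11,10,0],-0.2],
    [100,[16,14.5,0],-0.32],
    [100,[21,19,0],-0.32],
    [100,[26,23,0],-0.32]
  ],
  "newtons": 20
}}

```text
time_s: 1.02
eef_pos: [0.4799, -0.3927, 0.2218]
orientation: [0.999, 0.033, 0.0, 0.0]
wrist_force: [0.9, -0.7, -0.1]
width: 0.0856
```

Call:
{"name": "play_rows", "arguments": {
  "increments": [
    [100,[4,3.4,0],0],
    [100,[8,7,-1],0],
    [100,[11.5,10,-3],0],
    [100,[11.5,10,-5],0],
    [100,[11.5,10,-5],0]
  ]
}}

```text
time_s: 1.65
eef_pos: [0.5939, -0.2917, 0.1701]
orientation: [0.999, 0.034, -0.002, -0.001]
wrist_force: [0.2, -0.8, -0.2]
width: 0.0849
```

Run:
```python
from h import *
print({k:robot.read_state()[k] for k in("eef_pos","orientation","width")})
im,d,X=cloud("wrist"); save("w1.png",im)
P=X.reshape(-1,3); P=P[~np.isnan(P[:,0])]
P=P[(P[:,2]>.028)&(P[:,2]<.042)&(abs(P[:,1]+.295)<.04)&(P[:,0]>.38)&(P[:,0]<.66)]
print(len(P),cv2.minAreaRect(P[:,:2].astype(np.float32)),np.median(P,0),P.min(0),P.max(0))
```

```text
{'eef_pos': array([ 0.59385687, -0.29172744,  0.17008545]), 'orientation': array([ 9.99423800e-01,  3.38941671e-02, -1.68004244e-03, -6.56254203e-04]), 'width': 0.08487186780366755}
4595 ((0.5125494599342346, -0.29900240898132324), (0.21986854076385498, 0.029038021340966225), 3.5920772552490234) [ 0.53205721 -0.29821945  0.03383583] [ 0.40206846 -0.31934897  0.02800805] [ 0.6226226  -0.27812138  0.03688388]
```

View pics/w1.png

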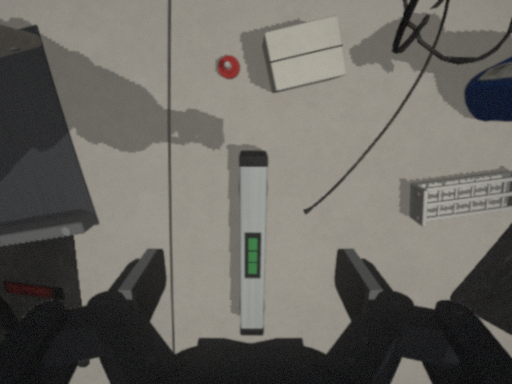

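The wrist view shows the level with its window at (252,255), its far cap at (254,158) and nothing between the fingers' path. I go down and close.

Call:
{"name": "play_rows", "arguments": {
  "increments": [
    [100,[0,-0.2,-5],0],
    [100,[0,-0.2,-9],0],
    [100,[0,-0.2,-12],0],
    [100,[0,-0.2,-14.3],0],
    [100,[0,-0.2,-14.5],0]
  ]
}}

```text
time_s: 2.33
eef_pos: [0.593, -0.296, 0.026]
orientation: [0.999, 0.032, -0.002, -0.0]
wrist_force: [0.1, -0.6, -1.0]
width: 0.0854
```

Call:
{"name": "play_rows", "arguments": {
  "increments": [
    [30,[0,0,0],0],
    [20,[0,0,0],0],
    [10,[0,0,0],0],
    [10,[0,0,0],0],
    [10,[0,0,0],0]
  ],
  "newtons": 20
}}

```text
time_s: 2.95
eef_pos: [0.5931, -0.296, 0.0261]
orientation: [0.999, 0.032, -0.001, -0.0]
wrist_force: [-0.0, -0.8, 0.2]
width: 0.0084
```

Run:
```python
from h import *
s=robot.read_state();print(s["width"],s["eef_pos"])
im,d,X=cloud("wrist")
im2,_,X2=cloud("side"); save("w2.png",np.hstack([cv2.resize(im,(400,300)),cv2.resize(im2[130:280,80:280],(400,300))]))
for X in(X,X2):
    P=X.reshape(-1,3); P=P[~np.isnan(P[:,0])]
    P=P[(P[:,2]>.028)&(P[:,2]<.042)&(abs(P[:,1]+.295)<.05)&(P[:,0]>.38)&(P[:,0]<.66)]
    print(len(P),cv2.minAreaRect(P[:,:2].astype(np.float32)),P.min(0),P.max(0))
```

```text
0.0083796131846119 [ 0.59307262 -0.29595938  0.02609779]
4374 ((0.5768054127693176, -0.29859012365341187), (0.09360849857330322, 0.03093537874519825), 7.239798545837402) [ 0.53015937 -0.3111296   0.02801322] [ 0.62339212 -0.27799876  0.04198545]
116 ((0.518818736076355, -0.3000280559062958), (0.21201033890247345, 0.029566075652837753), 3.608083963394165) [ 0.41209334 -0.30969699  0.02821052] [ 0.62410308 -0.27909629  0.041863  ]
```

View pics/w2.png

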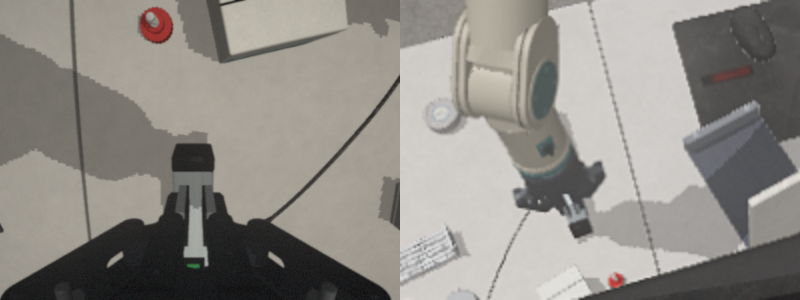

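Call:
{"name": "play_rows", "arguments": {
  "increments": [
    [0,[0,0,0],0],
    [0,[0,0,0],0],
    [0,[0,0,0],0],
    [0,[0,0,0],0],
    [0,[0,0,0],0]
  ],
  "newtons": 20
}}

```text
time_s: 3.68
eef_pos: [0.593, -0.296, 0.026]
orientation: [0.999, 0.032, -0.002, -0.0]
wrist_force: [-0.0, -0.7, -0.8]
width: -0.0001
```

Run:
```python
from h import *
im,d,X=cloud("wrist"); save("w3.png",cv2.resize(im[170:384,130:370],(720,600)))
for v in (230,250,270,290,310): print(v,[(u,*X[v,u].round(3)) for u in range(205,300,9)])
```

```text
230 [(205, np.float64(0.588), np.float64(-0.267), np.float64(-0.001)), (214, np.float64(0.589), np.float64(-0.273), np.float64(0.001)), (223, np.float64(0.604), np.float64(-0.281), np.float64(0.033)), (232, np.float64(0.605), np.float64(-0.286), np.float64(0.034)), (241, np.float64(0.605), np.float64(-0.291), np.float64(0.034)), (250, np.float64(0.605), np.float64(-0.295), np.float64(0.034)), (259, np.float64(0.605), np.float64(-0.3), np.float64(0.033)), (268, np.float64(0.606), np.float64(-0.305), np.float64(0.034)), (277, np.float64(0.591), np.float64(-0.314), np.float64(-0.0)), (286, np.float64(0.591), np.float64(-0.32), np.float64(-0.002)), (295, np.float64(0.592), np.float64(-0.326), np.float64(0.0))]
250 [(205, np.float64(0.573), np.float64(-0.267), np.float64(-0.0)), (214, np.float64(0.573), np.float64(-0.273), np.float64(-0.001)), (223, np.float64(0.592), np.float64(-0.282), np.float64(0.033)), (232, np.float64(0.599), np.float64(-0.287), np.float64(0.046)), (241, np.float64(0.603), np.float64(-0.291), np.float64(0.053)), (250, np.float64(0.603), np.float64(-0.296), np.float6
[... 1771 characters left out ...]
.float64(0.609), np.float64(-0.282), np.float64(0.104)), (214, np.float64(0.609), np.float64(-0.284), np.float64(0.103)), (223, np.float64(0.609), np.float64(-0.287), np.float64(0.103)), (232, np.float64(0.61), np.float64(-0.29), np.float64(0.104)), (241, np.float64(0.601), np.float64(-0.293), np.float64(0.093)), (250, np.float64(0.584), np.float64(-0.297), np.float64(0.071)), (259, np.float64(0.602), np.float64(-0.299), np.float64(0.094)), (268, np.float64(0.61), np.float64(-0.301), np.float64(0.103)), (277, np.float64(0.61), np.float64(-0.304), np.float64(0.103)), (286, np.float64(0.61), np.float64(-0.306), np.float64(0.102)), (295, np.float64(0.61), np.float64(-0.309), np.float64(0.103))]
```

View pics/w3.png

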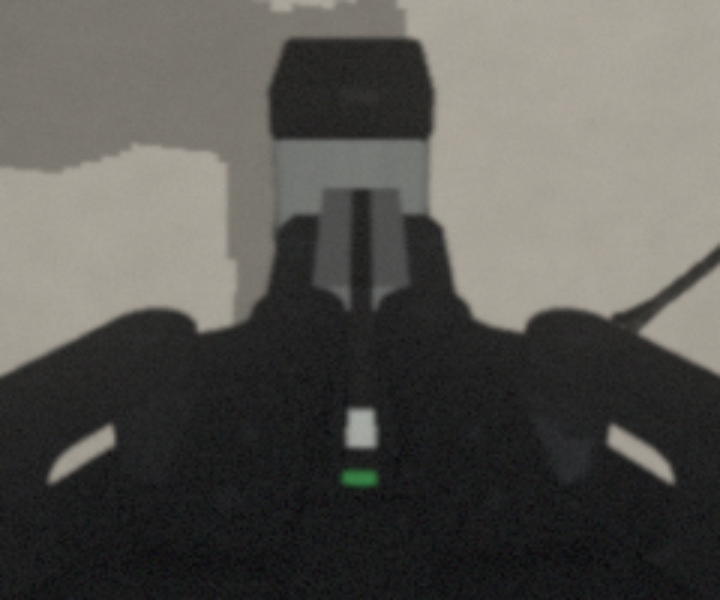

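The pads shut fully above the level (tips visible at about z 0.045), so the level was not gripped. The true fingertip position disagrees with the reported TCP, so I measure it.

Run:
```python
from h import *
s=robot.read_state();print(s["eef_pos"],s["wrist_force"],s["width"])
im,d,X=cloud("wrist")
for u in(237,244,256,263): print(u,[(v,*map(float,X[v,u].round(3))) for v in range(226,262,3)])
i=robot.camera_info("wrist");R=np.array(i["R"]);print("cam",-R.T@np.array(i["t"]),R[2])
for c in("side","scene"):
    _,_,X=cloud(c);P=X.reshape(-1,3);P=P[(np.hypot(P[:,0]-.593,P[:,1]+.296)<.07)&(P[:,2]>.04)&(P[:,2]<.2)]
    print(c,len(P)); o=P[np.argsort(P[:,2])][:12];print(o.round(3).tolist())
```

```text
[ 0.59302624 -0.29596867  0.02599876] [ 0.24265554  0.36172966 -0.83163653] 0.00032407766472021055
237 [(226, 0.607, -0.288, 0.033), (229, 0.605, -0.289, 0.034), (232, 0.603, -0.289, 0.033), (235, 0.602, -0.289, 0.035), (238, 0.603, -0.289, 0.039), (241, 0.603, -0.289, 0.043), (244, 0.603, -0.289, 0.048), (247, 0.603, -0.289, 0.05), (250, 0.604, -0.29, 0.055), (253, 0.603, -0.29, 0.056), (256, 0.603, -0.29, 0.059), (259, 0.603, -0.29, 0.061)]
244 [(226, 0.607, -0.292, 0.033), (229, 0.605, -0.292, 0.033), (232, 0.604, -0.292, 0.033), (235, 0.602, -0.292, 0.034), (238, 0.604, -0.293, 0.041), (241, 0.604, -0.293, 0.044), (244, 0.604, -0.293, 0.047), (247, 0.604, -0.293, 0.05), (250, 0.603, -0.293, 0.053), (253, 0.603, -0.293, 0.055), (256, 0.604, -0.293, 0.06), (259, 0.604, -0.293, 0.062)]
256 [(226, 0.608, -0.298, 0.034), (229, 0.606, -0.299, 0.034), (232, 0.604, -0.299, 0.033), (235, 0.602, -0.299, 0.033), (238, 0.604, -0.299, 0.04), (241, 0.604, -0.299, 0.043), (244, 0.604, -0.298, 0.048), (247, 0.604, -0.298, 0.051), (250, 0.604, -0.298, 0.054), (253, 0.604, -0.298, 0.056), (256, 0.
[... 367 characters left out ...]
059), (259, 0.605, -0.301, 0.063)]
cam [ 0.66887314 -0.29143385  0.17701205] [-0.30055948 -0.01869987 -0.95357974]
side 657
[[0.603, -0.29, 0.042], [0.603, -0.301, 0.042], [0.598, -0.286, 0.042], [0.605, -0.296, 0.043], [0.604, -0.292, 0.045], [0.606, -0.298, 0.046], [0.604, -0.294, 0.048], [0.6, -0.288, 0.048], [0.603, -0.291, 0.049], [0.603, -0.3, 0.049], [0.602, -0.305, 0.05], [0.593, -0.283, 0.05]]
scene 774
[[0.581, -0.29, 0.042], [0.581, -0.298, 0.044], [0.584, -0.288, 0.044], [0.586, -0.285, 0.045], [0.583, -0.304, 0.045], [0.58, -0.293, 0.046], [0.581, -0.29, 0.046], [0.59, -0.284, 0.046], [0.597, -0.284, 0.047], [0.594, -0.286, 0.048], [0.581, -0.297, 0.048], [0.585, -0.288, 0.048]]
```

Tips, shut, stand about 11 mm above the reported TCP instead of 22 mm below it, and two cameras agree. I apply a 33 mm z correction: open, then go 34 mm lower.

Call:
{"name": "play_rows", "arguments": {
  "increments": [
    [100,[0,0,0.5],0],
    [100,[0,0.2,0.5],0],
    [100,[0,0.2,0.5],0],
    [100,[0,0.2,0.5],0],
    [100,[0,0.2,0.5],0]
  ]
}}

```text
time_s: 4.5
eef_pos: [0.593, -0.294, 0.0309]
orientation: [0.999, 0.032, -0.002, -0.0]
wrist_force: [0.6, 1.4, 0.0]
width: 0.0853
```

Call:
{"name": "play_rows", "arguments": {
  "increments": [
    [100,[0,0,0],0],
    [100,[0,0,-1],0],
    [100,[0,0,-2],0],
    [100,[0,0,-3],0],
    [100,[0,0,-3.7],0]
  ]
}}

```text
time_s: 5.12
eef_pos: [0.5925, -0.2937, -0.0073]
orientation: [0.999, 0.032, -0.002, -0.0]
wrist_force: [-0.2, 0.6, -0.3]
width: 0.0859
```

Call:
{"name": "play_rows", "arguments": {
  "increments": [
    [60,[0,0,0],0],
    [40,[0,0,0],0],
    [20,[0,0,0],0],
    [10,[0,0,0],0],
    [10,[0,0,0],0]
  ],
  "newtons": 20
}}

```text
time_s: 5.75
eef_pos: [0.5929, -0.2939, -0.0068]
orientation: [0.999, 0.032, -0.002, -0.0]
wrist_force: [0.1, 0.3, 2.1]
width: 0.0278
```

Call:
{"name": "play_rows", "arguments": {
  "increments": [
    [10,[-0.55,0,2.8],0],
    [10,[-1.5,-0.1,5.5],0],
    [10,[-2.9,-0.2,8.1],0],
    [10,[-4.8,-0.3,10.5],0],
    [10,[-6.7,-0.4,12.4],0]
  ]
}}

```text
time_s: 6.38
eef_pos: [0.5252, -0.2978, 0.1178]
orientation: [0.999, 0.032, -0.002, -0.0]
wrist_force: [-0.5, -0.5, -4.2]
width: 0.028
```

Run:
```python
from h import *
s=robot.read_state();print(s["eef_pos"],s["wrist_force"],s["wrist_torque"],s["width"])
im,_,X=cloud("scene"); im2,_,X2=cloud("side"); np.save("sc.npy",X);np.save("sd.npy",X2)
save("s2.png",np.hstack([cv2.resize(im[110:260,230:430],(400,300)),cv2.resize(im2[130:280,80:280],(400,300))]))
```

```text
[ 0.52524941 -0.29782136  0.11777845] [-0.50401509 -0.5295232  -4.16667042] [ 0.01593044 -0.2084694  -0.01181531] 0.028049377258146893
```

View pics/s2.png

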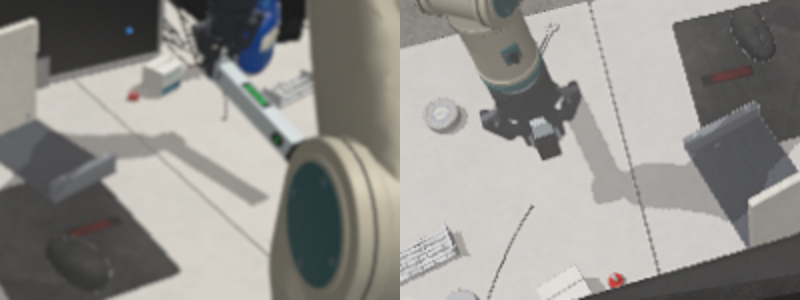

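Level is held and tilted, its foot toward the robot. I firm up the grip, lift, and measure the pitch.

Call:
{"name": "play_rows", "arguments": {
  "increments": [
    [10,[0,0,0],0],
    [10,[0,0,0],0],
    [10,[0,0,2],0],
    [10,[0,0,4],0],
    [10,[0,0,6],0]
  ],
  "newtons": 80
}}

```text
time_s: 7.1
eef_pos: [0.5245, -0.2986, 0.1783]
orientation: [1.0, 0.032, -0.002, 0.0]
wrist_force: [-0.5, 0.6, -2.8]
width: 0.0269
```

```bash
cat > pitch.py <<'E'
from h import *
s=robot.read_state();print(s["eef_pos"],s["wrist_force"],s["width"])
e=s["eef_pos"]; q=s["orientation"]; yaw=2*np.arctan2(q[1],q[0]); a=np.array([np.cos(yaw),np.sin(yaw)])
for c in("scene","side"):
    im,_,X=cloud(c);P=X.reshape(-1,3); P=P[~np.isnan(P[:,0])]
    l=(P[:,:2]-e[:2])@a; t=(P[:,:2]-e[:2])@np.array([-a[1],a[0]]); z=P[:,2]-(e[2]+.030)
    m=(abs(t)<.012)&(l<-.022)&(l>-.22)&(z<.02)&(z>-.2)&(P[:,2]>.012)
    if m.sum()<15: print(c,m.sum());continue
    f=np.polyfit(l[m],z[m],1)
    r=z[m]-np.polyval(f,l[m]); k=abs(r)<.012; f=np.polyfit(l[m][k],z[m][k],1)
    print(c,m.sum(),"yaw",yaw,"pitch",np.degrees(np.arctan(f[0])),"offset",f[1],"l",l[m][k].min(),l[m][k].max(),"zmin",P[m][k][:,2].min(),"rms",(z[m][k]-np.polyval(f,l[m][k])).std())
E
python3 pitch.py
```

```text
[ 0.52451753 -0.29861357  0.17832416] [-0.51860943  0.55285396 -2.76655981] 0.026944140874517353
scene 338 yaw 0.06302423775612238 pitch 18.236526731093896 offset 0.014509747845437045 l -0.18746279789159606 -0.02284036114932345 zmin 0.14845977347764497 rms 0.002613083325602116
side 0
```

Pitch is only about 18°: the 20 N grip nearly holds the level's weight. I bob it at 20 N, so that upward acceleration droops it further.

Call:
{"name": "play_rows", "arguments": {
  "increments": [
    [10,[0,0,0],0],
    [10,[0,0,6],0],
    [10,[0,0,7],0],
    [10,[0,0,5],0],
    [10,[0,0,3],0]
  ],
  "newtons": 20
}}

```text
time_s: 7.82
eef_pos: [0.5255, -0.2991, 0.2082]
orientation: [1.0, 0.032, -0.001, 0.001]
wrist_force: [0.3, -0.6, -3.9]
width: 0.0272
```

```bash
python3 pitch.py
```

```text
[ 0.52550278 -0.29906048  0.20824212] [ 0.30495243 -0.57124676 -3.92356018] 0.027205009632245376
scene 307 yaw 0.06315500672791857 pitch 18.420261434218403 offset 0.014921243047190516 l -0.18574305766670837 -0.0220433822121053 zmin 0.17855080737117274 rms 0.002306427295111148
side 7
```

```bash
cat > plan.py <<'E'
import numpy as np
def tcp(Fx,Fy,Fz,p,rel,r=.1915,off=6.):  # mm rest frame -> TCP reported (cm)
    f=np.radians(p+off); l=r*1000*np.cos(f); x=Fx+l*np.cos(rel); y=Fy+l*np.sin(rel); z=Fz+r*1000*np.sin(f)
    c,s=np.cos(.235),np.sin(.235)
    return np.round([61.4+(c*x-s*y)/10,-2.75+(s*x+c*y)/10,z/10-3.0],1)
E
python3 - <<'E'
from plan import *
y=-.524
print("pre",tcp(-55,-38,9,18,y))
for p,fx in [(18,-74),(22,-76),(26,-75),(30,-74),(34,-73),(38,-71),(42,-70),(46,-69),(50,-67),(54,-65),(57,-64)]: print(p,tcp(fx,-38,9,p,y))
E
```

```text
pre [ 73.7 -12.7   5.7]
18 [ 71.9 -13.2   5.7]
22 [ 71.1 -13.    6.9]
26 [ 70.6 -12.8   8. ]
30 [ 69.9 -12.6   9.2]
34 [ 69.2 -12.3  10.2]
38 [ 68.6 -12.   11.2]
42 [ 67.8 -11.7  12.1]
46 [ 66.9 -11.4  13. ]
50 [ 66.  -11.1  13.8]
54 [ 65.1 -10.7  14.5]
57 [ 64.4 -10.4  15. ]
```

Run:
```python
import numpy as np
for c in("scene","side"):
    X=np.load(c+".npy").reshape(-1,3)
    for x0 in np.arange(.70,.96,.03):
        m=(X[:,0]>x0)&(X[:,0]<x0+.03)&(X[:,1]>-.25)&(X[:,1]<-.1)
        if m.sum(): print(c,round(x0,2),m.sum(),X[m][:,2].min().round(3),np.percentile(X[m][:,2],95).round(3),X[m][:,2].max().round(3))
```

```text
scene 0.7 165 -0.001 0.004 0.007
scene 0.73 172 -0.004 0.004 0.005
scene 0.76 894 -0.002 0.116 0.146
scene 0.79 2199 -0.002 0.295 0.309
scene 0.82 254 -0.002 0.316 0.319
scene 0.85 184 0.312 0.327 0.328
scene 0.88 477 0.313 0.481 0.519
scene 0.91 548 0.313 0.512 0.519
scene 0.94 24 0.314 0.328 0.329
side 0.7 189 -0.003 0.004 0.005
side 0.79 73 0.29 0.301 0.302
side 0.82 750 0.298 0.313 0.317
side 0.85 138 0.31 0.327 0.328
side 0.88 94 0.31 0.335 0.337
side 0.91 3739 0.31 0.537 0.547
side 0.94 1367 0.31 0.329 0.469
```

Call:
{"name": "play_rows", "arguments": {
  "increments": [
    [10,[3,2,0],-0.1],
    [10,[7,5,0],-0.2],
    [10,[10,8,0],-0.3],
    [10,[13,10,0],-0.35],
    [10,[13,10,0],-0.35]
  ],
  "newtons": 80
}}

```text
time_s: 8.55
eef_pos: [0.6566, -0.1934, 0.2053]
orientation: [0.99, -0.14, -0.003, -0.002]
wrist_force: [-0.6, 0.6, -4.2]
width: 0.0268
```

Run:
```python
import numpy as np
from h import *
print(robot.read_state()["joints"].round(2))
X=np.load("scene.npy").reshape(-1,3)
for y0 in np.arange(-.35,.2,.04):
    m=(X[:,1]>y0)&(X[:,1]<y0+.04)&(X[:,2]>.04)&(X[:,2]<.29)&(X[:,0]>.735)&(X[:,0]<1.0)
    if m.sum()>5: print(round(y0+.02,2),m.sum(),"x 2,10,50%:",np.percentile(X[m][:,0],[2,10,50]).round(3),"z",X[m][:,2].min().round(3))
i=robot.camera_info("wrist");R=np.array(i["R"]);print("cam",-R.T@np.array(i["t"]))
```

```text
[ 0.13  0.71  0.22  1.42 -0.17  1.03 -1.47]
-0.33 559 x 2,10,50%: [0.78  0.784 0.795] z 0.04
-0.29 640 x 2,10,50%: [0.782 0.785 0.795] z 0.041
-0.25 632 x 2,10,50%: [0.782 0.786 0.797] z 0.041
-0.21 658 x 2,10,50%: [0.782 0.785 0.797] z 0.04
-0.17 681 x 2,10,50%: [0.782 0.786 0.797] z 0.041
-0.13 681 x 2,10,50%: [0.772 0.785 0.798] z 0.041
-0.09 519 x 2,10,50%: [0.77  0.774 0.801] z 0.041
-0.05 448 x 2,10,50%: [0.794 0.796 0.803] z 0.151
-0.01 488 x 2,10,50%: [0.793 0.796 0.803] z 0.146
0.03 673 x 2,10,50%: [0.771 0.787 0.8  ] z 0.04
0.07 879 x 2,10,50%: [0.77  0.773 0.797] z 0.04
0.11 887 x 2,10,50%: [0.782 0.786 0.798] z 0.04
0.15 915 x 2,10,50%: [0.783 0.786 0.798] z 0.04
0.19 953 x 2,10,50%: [0.782 0.786 0.798] z 0.04
cam [ 0.72984814 -0.21570398  0.35607239]
```

Call:
{"name": "play_rows", "arguments": {
  "increments": [
    [10,[-3,2,2],0.18],
    [10,[-6,4,4],0.36],
    [10,[-9,6,6],0.54],
    [10,[-12,8,7],0.72],
    [10,[-14,10,7],0.9]
  ]
}}

```text
time_s: 9.18
eef_pos: [0.5149, -0.0941, 0.2762]
orientation: [0.952, 0.307, -0.003, -0.0]
wrist_force: [-0.2, 0.1, -2.8]
width: 0.0272
```

Call:
{"name": "play_rows", "arguments": {
  "increments": [
    [10,[0,1,0],0.18],
    [10,[0,2,0],0.36],
    [10,[0,3,0],0.54],
    [10,[0,4,0],0.72],
    [10,[0,4,0],0.9]
  ]
}}

```text
time_s: 9.8
eef_pos: [0.514, -0.054, 0.2762]
orientation: [0.721, 0.693, -0.004, 0.001]
wrist_force: [0.1, 0.0, -2.8]
width: 0.0269
```

Call:
{"name": "play_rows", "arguments": {
  "increments": [
    [10,[0,0,0],0.18],
    [10,[0,0,0],0.36],
    [10,[0,0,0],0.54],
    [10,[0,0,0],0.72],
    [10,[0,0,0],0.9]
  ]
}}

```text
time_s: 10.42
eef_pos: [0.5128, -0.0554, 0.2759]
orientation: [0.346, 0.938, -0.004, 0.002]
wrist_force: [0.6, -0.4, -3.5]
width: 0.0267
```

Run:
```python
from plan import *
from h import robot
s=robot.read_state(); q=s["orientation"]; print(s["eef_pos"],2*np.arctan2(q[1],q[0]),s["joints"].round(2),s["time_s"])
for p,fx in [(18,70),(18,84),(22,84),(26,83),(30,82),(34,80),(38,78),(42,76),(46,74),(50,72),(54,71),(57,69)]: print(p,tcp(fx,0,9,p,np.pi))
```

```text
[ 0.51279699 -0.05536955  0.27585084] 2.4348860641578116 [ 0.38  0.4  -0.46  1.81  0.22  0.98  0.69] 10.425
18 [51.2 -5.2  5.7]
18 [52.6 -4.9  5.7]
22 [53.1 -4.7  6.9]
26 [53.7 -4.6  8. ]
30 [54.3 -4.4  9.2]
34 [54.9 -4.3 10.2]
38 [55.6 -4.1 11.2]
42 [56.3 -4.  12.1]
46 [57.1 -3.8 13. ]
50 [58.  -3.6 13.8]
54 [59.  -3.3 14.5]
57 [59.7 -3.2 15. ]
```

Call:
{"name": "play_rows", "arguments": {
  "increments": [
    [10,[0,0,0],0.18],
    [10,[0,0,0],0.36],
    [10,[0,0,0],0.54],
    [10,[0,0,0],0.74],
    [10,[0,0.3,0],0.94]
  ]
}}

```text
time_s: 11.05
eef_pos: [0.5115, -0.0542, 0.2754]
orientation: [-0.106, 0.994, -0.004, 0.002]
wrist_force: [0.4, -0.4, -3.4]
width: 0.027
```

Call:
{"name": "play_rows", "arguments": {
  "increments": [
    [10,[0,0.3,-4],0.02],
    [10,[0,0.3,-8],0.02],
    [10,[0,0.3,-11],0.02],
    [10,[-0.5,0.2,-13],0.02],
    [10,[-0.5,0.2,-13],0.02]
  ]
}}

```text
time_s: 11.68
eef_pos: [0.5041, -0.0537, 0.144]
orientation: [-0.116, 0.993, -0.004, -0.001]
wrist_force: [-0.3, -0.9, -3.2]
width: 0.0266
```

```bash
python3 pitch.py
python3 - <<'E'
from h import *
print(robot.read_state()["time_s"],robot.read_state()["joints"].round(2))
im,_,X=cloud("scene"); im2,_,X2=cloud("side")
save("s3.png",np.hstack([cv2.resize(im[90:240,150:350],(400,300)),cv2.resize(im2[130:280,180:380],(400,300))]))
E
```

```text
[ 0.50410427 -0.05365278  0.14400767] [-0.34698771 -0.92955494 -3.18833189] 0.026573930966594692
scene 347 yaw 3.3734999272294877 pitch 21.09950081363895 offset 0.019205998890232615 l -0.20692930837522214 -0.04147307987049761 zmin 0.09858126474276957 rms 0.004399350518408157
side 734 yaw 3.3734999272294877 pitch 17.551357882002993 offset 0.012388154675812111 l -0.21592285128914895 -0.022265926798861642 zmin 0.10930580500560073 rms 0.002488103877648146
11.775 [ 0.44  0.6  -0.59  1.98  0.51  0.71  1.34]
```

View pics/s3.png

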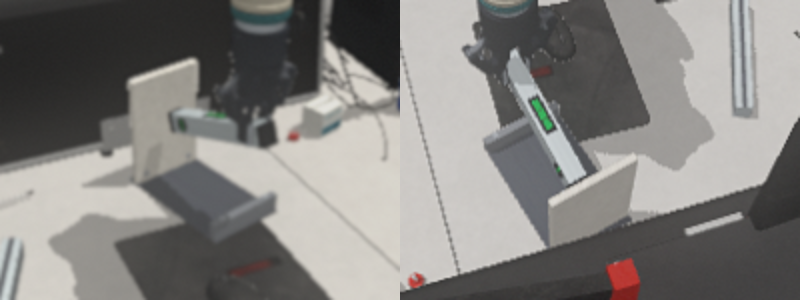

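The level hangs in line with the rest, foot toward the board. I lower it near the plate, then pivot it against the board at 20 N.

Call:
{"name": "play_rows", "arguments": {
  "increments": [
    [10,[0,0.1,-3],0],
    [10,[0.3,0.2,-6],0],
    [10,[0.6,0.2,-8],0],
    [10,[0.6,0.2,-8.5],0],
    [10,[0.6,0.2,-8.5],0]
  ]
}}

```text
time_s: 12.5
eef_pos: [0.514, -0.0505, 0.0621]
orientation: [-0.116, 0.993, -0.004, 0.003]
wrist_force: [-0.3, 0.2, -3.0]
width: 0.027
```

Call:
{"name": "play_rows", "arguments": {
  "increments": [
    [10,[0,0,0],0],
    [10,[0.5,0.1,0],0],
    [10,[1.4,0.3,0],0],
    [10,[1.9,0.4,1.2],0],
    [10,[2.5,0.6,2.3],0]
  ],
  "newtons": 20
}}

```text
time_s: 13.12
eef_pos: [0.5321, -0.0468, 0.0838]
orientation: [-0.115, 0.993, -0.005, -0.004]
wrist_force: [-12.2, -4.1, -0.2]
width: 0.0265
```

```bash
python3 pitch.py
```

```text
[ 0.53213067 -0.0467725   0.0838181 ] [-12.20757724  -4.09671969  -0.19429903] 0.026503224159716277
scene 185 yaw 3.3724614767129073 pitch 1.287354496048327 offset -0.026127835915861083 l -0.17660359727144243 -0.07023862863859892 zmin 0.07243674919015686 rms 0.0069713207945888735
side 447 yaw 3.3724614767129073 pitch 16.629741688359132 offset 0.0013518685314161053 l -0.1874407082931725 -0.0223123531500163 zmin 0.05696971884848092 rms 0.00575251650232695
```

Call:
{"name": "play_rows", "arguments": {
  "increments": [
    [10,[0.7,0.2,0.4],0],
    [10,[1.1,0.3,0.9],0],
    [10,[1.5,0.4,1.4],0],
    [10,[2.0,0.5,2.0],0],
    [10,[2.4,0.6,2.6],0]
  ]
}}

```text
time_s: 13.85
eef_pos: [0.546, -0.0438, 0.1087]
orientation: [-0.115, 0.993, -0.008, -0.015]
wrist_force: [-18.3, -3.3, 6.9]
width: 0.0269
```

```bash
python3 pitch.py
```

```text
[ 0.54602557 -0.04384054  0.10874172] [-18.26364187  -3.33149048   6.91452089] 0.026888953340225504
scene 199 yaw 3.3712723517676566 pitch 5.567506072579114 offset -0.023818540274766736 l -0.16367810976260622 -0.05260832987245283 zmin 0.08768098717159244 rms 0.006886878711638875
side 469 yaw 3.3712723517676566 pitch 19.618770479184224 offset -0.005736014175788461 l -0.17289597371361978 -0.02464984616904458 zmin 0.06841033794917076 rms 0.006109170559184086
```

Run:
```python
from h import *
im,_,X=cloud("scene"); im2,_,X2=cloud("side");np.save("sc.npy",X);np.save("sd.npy",X2)
save("s4.png",np.hstack([cv2.resize(im[120:220,180:313],(400,300),interpolation=cv2.INTER_CUBIC),cv2.resize(im2[150:270,210:370],(400,300),interpolation=cv2.INTER_CUBIC)]))
```

```text
(no output)
```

View pics/s4.png

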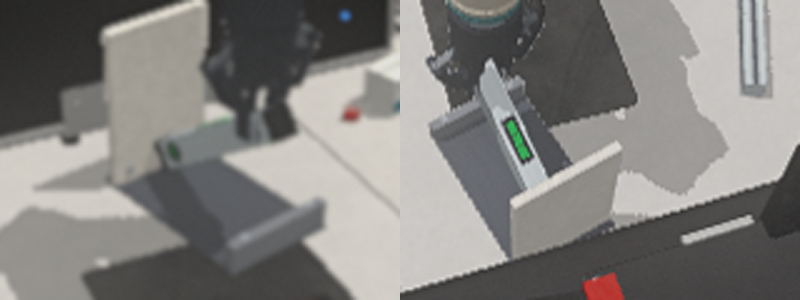

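```bash
cat > prof.py <<'E'
from h import *
def prof(X,tag):
    P=X.reshape(-1,3);P=P[~np.isnan(P[:,0])]; u=np.array([.9725,.233]); D=P[:,:2]-[.614,-.0275]
    x=D@u; y=D@[-.233,.9725]; m=(abs(y)<.011)&(P[:,2]>.03)&(P[:,2]<.19)
    print(tag,[(round(b,3),round(float(np.median(P[m&(abs(x-b)<.005)][:,2])),3),int((m&(abs(x-b)<.005)).sum())) for b in np.arange(-.08,.1,.01) if (m&(abs(x-b)<.005)).sum()>2])
if __name__=="__main__":
    s=robot.read_state(); D=s["eef_pos"][:2]-[.614,-.0275]
    print(s["time_s"],"tcp rest x,y",(D@[.9725,.233]).round(4),(D@[-.233,.9725]).round(4),"grasp z",s["eef_pos"][2]+.03,s["wrist_force"].round(1))
    for c in("scene","side"): prof(cloud(c)[2],c)
E
python3 prof.py
```

```text
14.05 tcp rest x,y -0.0696 0.0003 grasp z 0.1390260821802758 [-19.3  -3.6   6.9]
scene [(np.float64(-0.08), 0.181, 11), (np.float64(-0.07), 0.176, 6), (np.float64(-0.06), 0.175, 7), (np.float64(-0.02), 0.119, 3), (np.float64(-0.01), 0.111, 3), (np.float64(0.09), 0.12, 213)]
side [(np.float64(-0.08), 0.153, 4), (np.float64(-0.07), 0.15, 22), (np.float64(-0.06), 0.144, 32), (np.float64(-0.05), 0.138, 32), (np.float64(-0.04), 0.131, 38), (np.float64(-0.03), 0.123, 32), (np.float64(-0.02), 0.117, 30), (np.float64(-0.01), 0.111, 32), (np.float64(-0.0), 0.104, 33), (np.float64(0.01), 0.097, 33), (np.float64(0.02), 0.091, 32), (np.float64(0.03), 0.083, 33), (np.float64(0.04), 0.077, 29), (np.float64(0.05), 0.072, 8), (np.float64(0.09), 0.187, 6)]
```

Side profile gives 33° pitch, so the pivoting works. I continue to about 55°.

Call:
{"name": "play_rows", "arguments": {
  "increments": [
    [10,[1.2,0.3,1.6],0],
    [10,[2.0,0.5,2.7],0],
    [10,[2.9,0.7,3.6],0],
    [10,[3.9,0.9,4.5],0],
    [10,[4.9,1.2,5.2],0]
  ]
}}

```text
time_s: 14.78
eef_pos: [0.5931, -0.0323, 0.1611]
orientation: [-0.115, 0.993, -0.008, -0.017]
wrist_force: [-5.3, -1.0, -1.2]
width: 0.0268
```

```bash
python3 prof.py
```

```text
14.775 tcp rest x,y -0.0214 0.0002 grasp z 0.19106798683834508 [-5.3 -1.  -1.2]
scene [(np.float64(-0.05), 0.186, 8), (np.float64(-0.04), 0.173, 13), (np.float64(-0.03), 0.158, 10), (np.float64(-0.02), 0.145, 9), (np.float64(-0.01), 0.129, 11), (np.float64(-0.0), 0.116, 7), (np.float64(0.01), 0.102, 11), (np.float64(0.02), 0.088, 8), (np.float64(0.03), 0.072, 12), (np.float64(0.04), 0.057, 7), (np.float64(0.05), 0.045, 7), (np.float64(0.06), 0.035, 4), (np.float64(0.09), 0.128, 201)]
side [(np.float64(-0.01), 0.188, 17), (np.float64(-0.0), 0.179, 46), (np.float64(0.01), 0.163, 47), (np.float64(0.02), 0.149, 43), (np.float64(0.03), 0.137, 39), (np.float64(0.04), 0.12, 45), (np.float64(0.05), 0.105, 42), (np.float64(0.06), 0.096, 5), (np.float64(0.09), 0.189, 5)]
```

Pitch is now about 55° by both cameras. I grip firmly, back off, lift and turn back half a turn.

Call:
{"name": "play_rows", "arguments": {
  "increments": [
    [10,[0,0,0],0],
    [10,[0,0,0],0],
    [10,[-1,-0.2,0.5],0],
    [10,[-4,-1,4],-0.1],
    [10,[-7,-1.5,8],-0.28]
  ],
  "newtons": 80
}}

```text
time_s: 15.5
eef_pos: [0.5241, -0.0466, 0.2421]
orientation: [0.027, 0.999, -0.005, -0.016]
wrist_force: [1.0, -1.0, -3.4]
width: 0.0269
```

Call:
{"name": "play_rows", "arguments": {
  "increments": [
    [10,[0,0,0],-0.18],
    [10,[0,0,0],-0.36],
    [10,[0,0,0],-0.54],
    [10,[0,0,0],-0.72],
    [10,[0,0,0],-0.9]
  ]
}}

```text
time_s: 16.12
eef_pos: [0.5247, -0.0462, 0.2428]
orientation: [0.462, 0.887, 0.003, -0.015]
wrist_force: [-0.5, 0.2, -3.1]
width: 0.027
```

Call:
{"name": "play_rows", "arguments": {
  "increments": [
    [10,[0,0,0],-0.18],
    [10,[0,0,0],-0.36],
    [10,[0,0,0],-0.54],
    [10,[0,0,0],-0.72],
    [10,[0,0,0],-0.9]
  ]
}}

```text
time_s: 16.75
eef_pos: [0.5254, -0.0458, 0.2435]
orientation: [0.803, 0.596, 0.011, -0.012]
wrist_force: [0.1, 0.7, -2.4]
width: 0.027
```

Call:
{"name": "play_rows", "arguments": {
  "increments": [
    [10,[0,0,0],-0.18],
    [10,[0,0,0],-0.36],
    [10,[0,0,0],-0.54],
    [10,[0,0,0],-0.72],
    [10,[0,0,0],-0.9]
  ]
}}

```text
time_s: 17.38
eef_pos: [0.5261, -0.0453, 0.2442]
orientation: [0.983, 0.184, 0.017, -0.006]
wrist_force: [0.2, 0.4, -3.0]
width: 0.0271
```

Run:
```python
from h import robot
import numpy as np
s=robot.read_state();q=s["orientation"];print(s["time_s"],s["eef_pos"],2*np.arctan2(q[1],q[0]),s["joints"].round(2))
```

```text
17.375 [ 0.52608656 -0.04532243  0.24419003] 0.3711243494963554 [-0.04  0.41  0.12  1.86 -0.09  0.85 -1.07]
```

Call:
{"name": "play_rows", "arguments": {
  "increments": [
    [10,[3,0.6,0],-0.07],
    [10,[6,1.2,0],-0.136],
    [10,[9,1.9,0],-0.136],
    [10,[11.4,2.4,0],-0.136],
    [10,[11.4,2.4,0],-0.136]
  ]
}}

```text
time_s: 18.0
eef_pos: [0.6421, -0.0198, 0.2443]
orientation: [0.993, 0.118, 0.019, -0.005]
wrist_force: [-0.3, -0.5, -3.1]
width: 0.027
```

```bash
cat > prof2.py <<'E'
from h import *
s=robot.read_state(); q=s["orientation"]; D=s["eef_pos"][:2]-[.614,-.0275]
print(s["time_s"],"yaw",2*np.arctan2(q[1],q[0]),"rest x,y",(D@[.9725,.233]).round(4),(D@[-.233,.9725]).round(4),"grasp z",s["eef_pos"][2]+.03)
for c in("scene","side"):
    im,_,X=cloud(c); save(c+"_l%d.png"%int(100*s["time_s"]),im)
    P=X.reshape(-1,3);P=P[~np.isnan(P[:,0])]; D=P[:,:2]-[.614,-.0275]; x=D@[.9725,.233]; y=D@[-.233,.9725]
    m=(abs(y)<.012)&(P[:,2]>.012)&(P[:,2]<.27)
    print(c,[(round(float(b),2),float(np.percentile(P[k][:,2],5).round(3)),float(np.median(P[k][:,2]).round(3)),float(np.percentile(P[k][:,2],95).round(3)),int(k.sum())) for b in np.arange(-.08,.1,.01) for k in [m&(abs(x-b)<.005)] if k.sum()>2])
E
python3 prof2.py
```

```text
18.0 yaw 0.2372583530234381 rest x,y 0.0291 0.0009 grasp z 0.27431561615630984
scene [(-0.08, 0.127, 0.132, 0.137, 25), (-0.07, 0.136, 0.144, 0.152, 40), (-0.06, 0.151, 0.159, 0.165, 33), (-0.05, 0.166, 0.172, 0.182, 36), (-0.04, 0.179, 0.189, 0.198, 43), (-0.03, 0.197, 0.205, 0.214, 40), (-0.02, 0.211, 0.219, 0.226, 35), (-0.01, 0.226, 0.234, 0.242, 40), (-0.0, 0.24, 0.249, 0.255, 39), (0.01, 0.256, 0.262, 0.268, 36), (0.02, 0.264, 0.268, 0.269, 4), (0.09, 0.024, 0.109, 0.186, 287)]
side [(0.01, 0.26, 0.264, 0.268, 3), (0.09, 0.187, 0.189, 0.191, 8)]
```

Call:
{"name": "play_rows", "arguments": {
  "increments": [
    [10,[0,0,-3],0],
    [10,[0,0,-6],0],
    [10,[0,0,-8],0],
    [10,[0,0,-9],0],
    [10,[0,0,-9.6],0]
  ]
}}

```text
time_s: 18.73
eef_pos: [0.6397, -0.0213, 0.1484]
orientation: [0.993, 0.117, 0.017, -0.005]
wrist_force: [0.3, -0.6, -2.4]
width: 0.027
```

```bash
python3 prof2.py
python3 - <<'E'
import cv2,glob,os
f=sorted(glob.glob("pics/scene_l*.png"),key=os.path.getmtime)[-1];im=cv2.imread(f);im2=cv2.imread(f.replace("scene","side"))
import numpy as np
cv2.imwrite("pics/c5.png",np.hstack([cv2.resize(im[90:240,150:350],(400,300)),cv2.resize(im2[130:280,180:380],(400,300))]))
E
```

```text
18.725 yaw 0.23534753371766737 rest x,y 0.0264 0.0 grasp z 0.17841377689642576
scene [(-0.08, 0.034, 0.04, 0.046, 29), (-0.07, 0.046, 0.051, 0.06, 34), (-0.06, 0.059, 0.068, 0.077, 38), (-0.05, 0.074, 0.083, 0.09, 33), (-0.04, 0.089, 0.097, 0.106, 40), (-0.03, 0.107, 0.114, 0.124, 35), (-0.02, 0.12, 0.128, 0.136, 36), (-0.01, 0.135, 0.142, 0.148, 32), (-0.0, 0.15, 0.16, 0.261, 58), (0.01, 0.164, 0.236, 0.268, 109), (0.02, 0.178, 0.186, 0.226, 37), (0.03, 0.193, 0.199, 0.213, 23), (0.09, 0.02, 0.099, 0.167, 243)]
side [(-0.05, 0.071, 0.072, 0.078, 3), (0.02, 0.181, 0.186, 0.193, 9), (0.03, 0.192, 0.206, 0.237, 14), (0.04, 0.205, 0.209, 0.248, 46), (0.05, 0.199, 0.204, 0.208, 42), (0.06, 0.191, 0.197, 0.2, 42), (0.07, 0.189, 0.193, 0.194, 12), (0.09, 0.187, 0.19, 0.191, 7)]
```

View pics/c5.png

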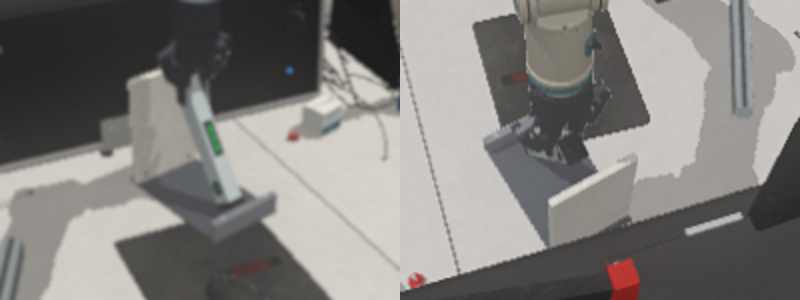

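Foot is inside the stop, centred, with the upper end short of the board. I set the foot down at the stop, then lean it at 20 N.

Call:
{"name": "play_rows", "arguments": {
  "increments": [
    [10,[-0.1,0,-0.2],0],
    [10,[-0.3,-0.1,-0.4],0],
    [10,[-0.4,-0.1,-0.6],0],
    [10,[-0.4,-0.1,-0.8],0],
    [10,[-0.4,-0.1,-0.9],0]
  ],
  "newtons": 30
}}

```text
time_s: 19.45
eef_pos: [0.6375, -0.022, 0.1412]
orientation: [0.993, 0.117, 0.019, -0.005]
wrist_force: [1.6, 0.3, 9.7]
width: 0.0267
```

Call:
{"name": "play_rows", "arguments": {
  "increments": [
    [10,[0,0,0],0],
    [10,[0.7,0.2,-0.5],0],
    [10,[1.5,0.3,-1.0],0],
    [10,[2.1,0.5,-1.6],0],
    [10,[2.7,0.6,-2.1],0]
  ],
  "newtons": 20
}}

```text
time_s: 20.08
eef_pos: [0.663, -0.0159, 0.1247]
orientation: [0.993, 0.118, 0.017, -0.005]
wrist_force: [-31.4, -0.0, 62.0]
width: 0.0269
```

```bash
python3 prof2.py
```

```text
20.075 yaw 0.23576301362533172 rest x,y 0.0503 -0.0002 grasp z 0.15471715274971595
scene [(-0.08, 0.03, 0.035, 0.041, 28), (-0.07, 0.039, 0.045, 0.051, 29), (-0.06, 0.05, 0.055, 0.06, 26), (-0.05, 0.059, 0.064, 0.071, 29), (-0.04, 0.07, 0.076, 0.082, 29), (-0.03, 0.081, 0.087, 0.092, 28), (-0.02, 0.092, 0.097, 0.103, 28), (-0.01, 0.101, 0.108, 0.114, 33), (-0.0, 0.114, 0.119, 0.124, 25), (0.01, 0.122, 0.129, 0.269, 42), (0.02, 0.131, 0.138, 0.146, 29), (0.03, 0.144, 0.228, 0.25, 85), (0.04, 0.154, 0.205, 0.245, 60), (0.05, 0.163, 0.168, 0.173, 23), (0.06, 0.171, 0.176, 0.18, 8), (0.09, 0.018, 0.073, 0.129, 166)]
side [(-0.08, 0.028, 0.031, 0.036, 12), (-0.07, 0.038, 0.041, 0.046, 11), (-0.06, 0.048, 0.051, 0.056, 12), (-0.05, 0.057, 0.062, 0.066, 10), (-0.04, 0.069, 0.071, 0.076, 4), (0.04, 0.155, 0.16, 0.17, 10), (0.05, 0.163, 0.167, 0.18, 18), (0.06, 0.171, 0.18, 0.217, 28), (0.07, 0.179, 0.183, 0.204, 37), (0.08, 0.168, 0.174, 0.267, 50), (0.09, 0.179, 0.188, 0.19, 9)]
```

Pitch 46°, but the force is 62 N, so I relieve the load and then open.

Call:
{"name": "play_rows", "arguments": {
  "increments": [
    [10,[-0.1,0,0.2],0],
    [10,[-0.2,0,0.4],0],
    [10,[-0.2,0,0.4],0],
    [10,[-0.2,0,0.4],0],
    [10,[-0.2,0,0.4],0]
  ]
}}

```text
time_s: 20.8
eef_pos: [0.6607, -0.016, 0.1282]
orientation: [0.993, 0.117, 0.017, -0.005]
wrist_force: [1.1, -0.4, -3.1]
width: 0.0267
```

Call:
{"name": "play_rows", "arguments": {
  "increments": [
    [40,[0,0,0],0],
    [60,[0,0,0],0],
    [80,[0,0,0],0],
    [80,[0,0,0],0],
    [80,[0,0,0],0]
  ]
}}

```text
time_s: 21.42
eef_pos: [0.6608, -0.016, 0.1283]
orientation: [0.993, 0.118, 0.017, -0.005]
wrist_force: [0.5, 1.0, -1.2]
width: 0.0679
```

```bash
python3 prof2.py
```

```text
21.425 yaw 0.2356228572662376 rest x,y 0.0482 0.0003 grasp z 0.15828595080646324
scene [(-0.08, 0.033, 0.038, 0.043, 27), (-0.07, 0.042, 0.048, 0.053, 30), (-0.06, 0.053, 0.058, 0.062, 28), (-0.05, 0.063, 0.069, 0.073, 29), (-0.04, 0.073, 0.078, 0.084, 29), (-0.03, 0.083, 0.089, 0.096, 30), (-0.02, 0.094, 0.1, 0.103, 24), (-0.01, 0.103, 0.109, 0.115, 32), (-0.0, 0.115, 0.119, 0.127, 24), (0.01, 0.123, 0.128, 0.269, 32), (0.02, 0.133, 0.139, 0.241, 33), (0.03, 0.145, 0.23, 0.255, 94), (0.04, 0.153, 0.161, 0.226, 41), (0.05, 0.163, 0.169, 0.175, 30), (0.06, 0.172, 0.179, 0.185, 25), (0.09, 0.016, 0.067, 0.171, 156)]
side [(-0.08, 0.03, 0.034, 0.039, 13), (-0.07, 0.04, 0.044, 0.047, 10), (-0.06, 0.05, 0.053, 0.061, 13), (-0.05, 0.061, 0.065, 0.066, 6), (0.03, 0.144, 0.148, 0.15, 8), (0.04, 0.152, 0.156, 0.16, 15), (0.05, 0.161, 0.164, 0.17, 18), (0.06, 0.17, 0.178, 0.22, 20), (0.07, 0.177, 0.181, 0.185, 40), (0.08, 0.167, 0.173, 0.178, 44), (0.09, 0.178, 0.19, 0.191, 9)]
```

Call:
{"name": "play_rows", "arguments": {
  "increments": [
    [80,[0,0,2],0],
    [80,[0,0,5],0],
    [80,[-1,0,9],0],
    [80,[-4,0,12],0],
    [80,[-9,-3,14],0]
  ]
}}

```text
time_s: 22.15
eef_pos: [0.5717, -0.0435, 0.2696]
orientation: [0.993, 0.12, 0.019, -0.006]
wrist_force: [-0.1, -1.3, 0.8]
width: 0.0684
```

Call:
{"name": "play_rows", "arguments": {
  "increments": [
    [60,[-4,-6,0],0],
    [40,[-6,-12,0],0],
    [20,[-8,-18,0],0],
    [0,[-8,-24,0],0],
    [0,[-8,-28,0],0]
  ]
}}

```text
time_s: 22.78
eef_pos: [0.4906, -0.3268, 0.27]
orientation: [0.993, 0.119, 0.019, -0.005]
wrist_force: [0.6, -1.0, -0.3]
width: -0.0003
```

```bash
python3 prof2.py
python3 - <<'E'
import cv2,glob,os
f=sorted(glob.glob("pics/scene_l*.png"),key=os.path.getmtime)[-1];im=cv2.imread(f);im2=cv2.imread(f.replace("scene","side"))
import numpy as np
cv2.imwrite("pics/c6.png",np.hstack([cv2.resize(im[110:230,180:310],(400,370),interpolation=3),cv2.resize(im2[150:270,210:340],(400,370),interpolation=3)]))
E
```

```text
22.775 yaw 0.23788086313429674 rest x,y -0.1897 -0.2624 grasp z 0.2999837576078753
scene [(-0.08, 0.033, 0.038, 0.045, 30), (-0.07, 0.044, 0.048, 0.052, 26), (-0.06, 0.053, 0.058, 0.063, 29), (-0.05, 0.061, 0.067, 0.074, 29), (-0.04, 0.072, 0.078, 0.083, 29), (-0.03, 0.083, 0.088, 0.094, 26), (-0.02, 0.093, 0.099, 0.106, 26), (-0.01, 0.102, 0.107, 0.113, 23), (-0.0, 0.111, 0.118, 0.124, 33), (0.01, 0.124, 0.129, 0.135, 26), (0.02, 0.133, 0.139, 0.146, 28), (0.03, 0.143, 0.149, 0.154, 25), (0.04, 0.154, 0.158, 0.163, 24), (0.05, 0.162, 0.167, 0.173, 27), (0.06, 0.171, 0.179, 0.186, 34), (0.07, 0.183, 0.185, 0.186, 3), (0.09, 0.021, 0.09, 0.188, 216)]
side [(-0.08, 0.031, 0.034, 0.039, 13), (-0.07, 0.041, 0.044, 0.049, 12), (-0.06, 0.049, 0.054, 0.058, 12), (-0.05, 0.06, 0.065, 0.07, 13), (-0.04, 0.071, 0.075, 0.079, 13), (-0.03, 0.08, 0.088, 0.091, 12), (-0.02, 0.092, 0.096, 0.102, 12), (-0.01, 0.102, 0.107, 0.112, 16), (-0.0, 0.113, 0.118, 0.121, 14), (0.01, 0.122, 0.126, 0.13, 17), (0.02, 0.13, 0.135, 0.139, 16), (0.03, 0.139, 0.144, 0.15, 15), (0.04, 0.15, 0.154, 0.16, 19), (0.05, 0.162, 0.165, 0.171, 16), (0.06, 0.171, 0.177, 0.18, 18), (0.07, 0.176, 0.181, 0.185, 36), (0.08, 0.168, 0.173, 0.179, 43), (0.09, 0.186, 0.188, 0.19, 7)]
```

View pics/c6.png

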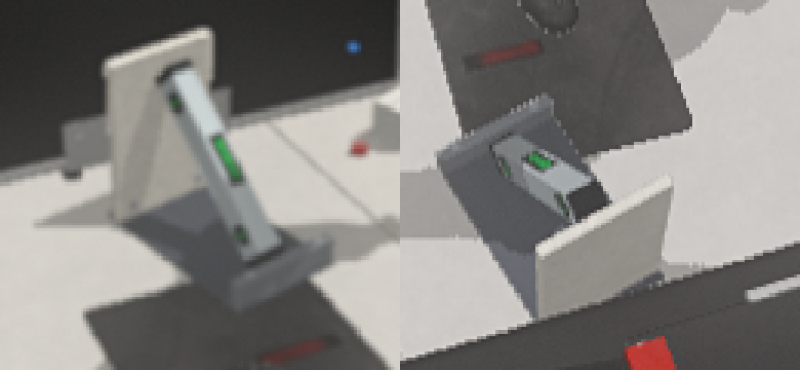

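The level leans straight and centred, foot at the stop side, but its pitch is about 45.4° against 43° at home. The foot may be held by friction about 5 mm short of the stop. I'll press its upper corner gently with the shut fingertips.

Call:
{"name": "play_rows", "arguments": {
  "increments": [
    [0,[2,6,0],0],
    [0,[4,11,0],0],
    [0,[7,16,0],0],
    [0,[11,21,0],0],
    [0,[14,26,0],0]
  ]
}}

```text
time_s: 23.5
eef_pos: [0.6308, -0.0681, 0.2698]
orientation: [0.993, 0.116, 0.019, -0.003]
wrist_force: [0.4, -0.4, -0.6]
width: 0.0001
```

Call:
{"name": "play_rows", "arguments": {
  "increments": [
    [0,[3,3,0],0],
    [0,[5.3,5.6,0],0],
    [0,[5.3,5.6,-3],0],
    [0,[5.3,5.6,-6],0],
    [0,[5.3,5.6,-7.5],0]
  ]
}}

```text
time_s: 24.12
eef_pos: [0.6825, -0.0112, 0.193]
orientation: [0.993, 0.116, 0.017, -0.004]
wrist_force: [0.2, 0.2, 0.7]
width: 0.0001
```

Call:
{"name": "play_rows", "arguments": {
  "increments": [
    [0,[0,0,-1.2],0],
    [0,[0,0,-1.7],0],
    [0,[0,0,-2.0],0],
    [0,[0,0,-2.2],0],
    [0,[0,0,-2.4],0]
  ]
}}

```text
time_s: 24.75
eef_pos: [0.6835, -0.0112, 0.17]
orientation: [0.993, 0.116, 0.019, -0.003]
wrist_force: [0.9, 0.2, 2.6]
width: -0.0002
```

Call:
{"name": "play_rows", "arguments": {
  "increments": [
    [0,[0,0,-0.2],0],
    [0,[0,0,-0.3],0],
    [0,[0,0,-0.4],0],
    [0,[0,0,-0.5],0],
    [0,[0,0,-0.5],0]
  ]
}}

```text
time_s: 25.38
eef_pos: [0.6844, -0.0113, 0.1675]
orientation: [0.993, 0.116, 0.02, -0.003]
wrist_force: [-2.8, 0.9, 12.9]
width: 0.0001
```

```bash
python3 prof2.py
```

```text
25.375 yaw 0.23321611978222617 rest x,y 0.0722 -0.0007 grasp z 0.19750507591164923
scene [(-0.08, 0.038, 0.043, 0.048, 26), (-0.07, 0.048, 0.053, 0.058, 27), (-0.06, 0.056, 0.061, 0.067, 26), (-0.05, 0.064, 0.071, 0.075, 27), (-0.04, 0.075, 0.079, 0.084, 26), (-0.03, 0.083, 0.089, 0.095, 28), (-0.02, 0.095, 0.099, 0.105, 24), (-0.01, 0.101, 0.108, 0.113, 30), (-0.0, 0.113, 0.118, 0.123, 26), (0.01, 0.122, 0.126, 0.133, 22), (0.02, 0.128, 0.135, 0.14, 29), (0.03, 0.14, 0.144, 0.15, 28), (0.04, 0.15, 0.153, 0.157, 21), (0.05, 0.158, 0.244, 0.266, 63), (0.06, 0.17, 0.209, 0.259, 144), (0.07, 0.178, 0.204, 0.237, 14), (0.08, 0.233, 0.234, 0.237, 3), (0.09, 0.019, 0.08, 0.177, 191)]
side [(-0.08, 0.036, 0.04, 0.044, 13), (-0.07, 0.045, 0.049, 0.052, 13), (-0.06, 0.053, 0.06, 0.063, 11), (-0.05, 0.062, 0.066, 0.07, 14), (-0.04, 0.072, 0.076, 0.081, 14), (-0.03, 0.081, 0.087, 0.09, 11), (-0.02, 0.092, 0.093, 0.096, 4), (0.08, 0.164, 0.2, 0.249, 107), (0.09, 0.188, 0.251, 0.266, 34)]
```

It slid home: pitch is now about 43°. I retreat and check.

Call:
{"name": "play_rows", "arguments": {
  "increments": [
    [0,[0,0,1],0],
    [0,[0,0,4],0],
    [0,[0,0,9],0],
    [0,[-5,-2,11],0],
    [0,[-9,-6,11],0]
  ]
}}

```text
time_s: 26.1
eef_pos: [0.5943, -0.0701, 0.2793]
orientation: [0.993, 0.118, 0.022, -0.004]
wrist_force: [-1.2, -1.3, 0.7]
width: 0.0001
```

Call:
{"name": "play_rows", "arguments": {
  "increments": [
    [0,[-4,-6,0],0],
    [0,[-6,-12,0],0],
    [0,[-8,-18,0],0],
    [0,[-8,-22,0],0],
    [0,[-8,-22,0],0]
  ]
}}

```text
time_s: 26.72
eef_pos: [0.5121, -0.2956, 0.2793]
orientation: [0.993, 0.114, 0.021, -0.002]
wrist_force: [0.5, -0.2, 0.2]
width: -0.0004
```

```bash
python3 prof2.py
python3 - <<'E'
import cv2,glob,os
import numpy as np
f=sorted(glob.glob("pics/scene_l*.png"),key=os.path.getmtime)[-1];im=cv2.imread(f);im2=cv2.imread(f.replace("scene","side"))
cv2.imwrite("pics/c7.png",np.hstack([cv2.resize(im[110:230,180:310],(400,370),interpolation=3),cv2.resize(im2[150:270,210:340],(400,370),interpolation=3)]))
from h import *
P=cloud("scene")[2].reshape(-1,3);D=P[:,:2]-[.614,-.0275];x=D@[.9725,.233];y=D@[-.233,.9725]
for a,b in((-.07,-.05),(-.03,0),(.03,.06)):
    m=(x>a)&(x<b)&(abs(y)<.03)&(abs(P[:,2]-(.115+.94*x))<.006); print(a,m.sum(),"lateral",np.percentile(y[m],[3,50,97]).round(4))
E
```

```text
26.725 yaw 0.22882368672673836 rest x,y -0.1615 -0.237 grasp z 0.30925466634872656
scene [(-0.08, 0.038, 0.043, 0.047, 27), (-0.07, 0.047, 0.051, 0.057, 25), (-0.06, 0.055, 0.061, 0.068, 28), (-0.05, 0.064, 0.07, 0.076, 26), (-0.04, 0.074, 0.08, 0.085, 27), (-0.03, 0.084, 0.089, 0.095, 26), (-0.02, 0.092, 0.099, 0.104, 30), (-0.01, 0.104, 0.109, 0.114, 27), (-0.0, 0.111, 0.117, 0.122, 25), (0.01, 0.121, 0.126, 0.131, 27), (0.02, 0.131, 0.135, 0.14, 23), (0.03, 0.139, 0.144, 0.15, 27), (0.04, 0.148, 0.154, 0.16, 29), (0.05, 0.157, 0.163, 0.168, 25), (0.06, 0.167, 0.173, 0.179, 30), (0.07, 0.178, 0.179, 0.18, 5), (0.09, 0.021, 0.09, 0.189, 221)]
side [(-0.08, 0.037, 0.04, 0.041, 10), (-0.07, 0.047, 0.049, 0.053, 14), (-0.06, 0.056, 0.06, 0.062, 13), (-0.05, 0.063, 0.068, 0.071, 12), (-0.04, 0.073, 0.078, 0.082, 15), (-0.03, 0.082, 0.086, 0.091, 11), (-0.02, 0.091, 0.097, 0.102, 16), (-0.01, 0.102, 0.106, 0.11, 13), (-0.0, 0.111, 0.116, 0.12, 16), (0.01, 0.118, 0.123, 0.128, 16), (0.02, 0.128, 0.132, 0.137, 18), (0.03, 0.137, 0.142, 0.145, 17), (0.04, 0.147, 0.15, 0.154, 18), (0.05, 0.156, 0.16, 0.165, 19), (0.06, 0.166, 0.17, 0.175, 17), (0.07, 0.169, 0.176, 0.179, 35), (0.08, 0.164, 0.168, 0.174, 36), (0.09, 0.188, 0.189, 0.19, 8)]
-0.07 73 lateral [-0.01    0.0057  0.0177]
-0.03 107 lateral [-0.011   0.0049  0.0167]
0.03 104 lateral [-0.0106  0.0028  0.0174]
```

View pics/c7.png

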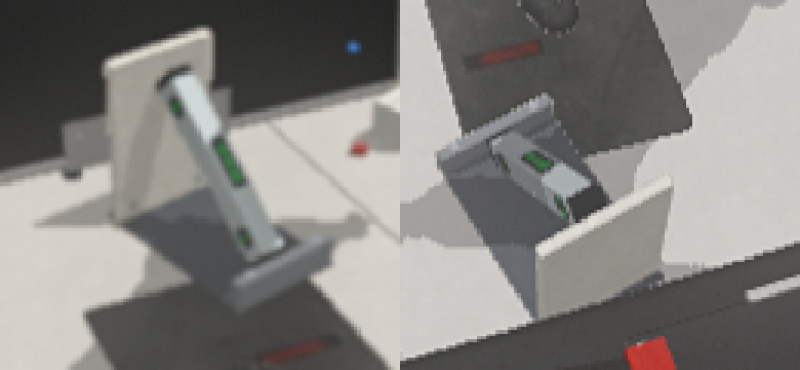

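```bash
python3 -c "
from cell import robot
print(robot.job_done())"
```

```text
the job is handed in; nothing more can be done
None
```

The spirit level (green windows, not the offcut) is back on its leaning rest and the job is handed in, at about 27 s of the 38 s allowed.

**How it went:**
- **First grasp:** it closed on nothing. The fingertips stood about 33 mm higher than the tool description implied, so I measured the offset and regrasped.
- **Tilting:** the tool can only point down, so I pivoted the level in a light grip to about 55°. Its foot was braced against the backboard, with the level turned end for end. I then turned it back and set the foot behind the stop.
- **Leaning:** I leaned it onto the board, released it, and pressed its upper corner with the shut fingertips at about 13 N. Before that push it had stuck at about 45°.

**Last checks:**
- **Angle:** both cameras give 43°, the fully-home angle.
- **Position:** the foot is on the plate at the front stop and the upper end is against the board. The level points straight along the rest, about 4 mm off its middle.
- **Robot:** the gripper is well clear and the wrist force is about zero.

**Points against:**
- **Force spike:** wrist force reached about 70 N while leaning the level, under the 120 N limit. I took this to be load through the finger pads and relieved it at once. I did not confirm that the gripper's body was clear of the board at that moment.
- **Noisy pitch readings:** my first pitch fits while pivoting were unreliable, so I used a profile measurement instead.

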